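# Swing the electrode over the beaker and lower it in

## Task

Using only fingertips, push the stand's arm round from the side until the electrode hangs over the middle of the open beaker, then push the arm straight down to its lower stop so that the electrode's tip stands inside the beaker, and let go. Do not pinch the arm, touch the glass electrode or let it touch anything, and leave the beaker, the dish, the jar and the bottle standing where they are.

Things in the scene. Friction and masses are not known exactly. Their poses are not given: they have to be found in the camera images.
- stand: Electrode stand, fixed to the bench: grey round foot 150 mm across and 20 mm high with an upright steel post on its centre, post top 250 mm above the bench. Origin on the bench at the post's axis; z up. With joint swing at 0 the arm points along this frame's -x.
- swing (a joint): Angle of the arm about the post, rad, positive anticlockwise seen from above, stops at -1.3 and 1.3. At angle a the electrode stands at (-170 cos a, -170 sin a) mm in the stand's frame. Friction holds it wherever it is left; it takes about 0.12 N m to turn (1 N at 120 mm from the post).
- drop (a joint): How far the arm has slid down the post, m: 0 at the top (start), 0.06 at the lower stop. Pushing down on the arm takes about 3 to 5 N; friction holds it at any height and it does not spring back.
- pad (a point): Point on the arm's flat top, straight above the electrode, 170 mm from the post's axis. At the start it is 235 mm above the bench (175 mm when fully down). The arm is a straight level bar from the post to 185 mm from its axis, 30 mm wide over its two grey side plates; its aluminium middle, 20 mm wide, stands 6 mm higher than the plates. At the start the bar spans heights 209 to 235 mm.
- tip (a point): Lower end of the glass electrode (12 mm thick rod, 16 mm black cap, hanging from a 26 mm grey clamp, 16 mm high, under the arm's outer end), 130 mm below the pad: 105 mm above the bench at the start, 45 mm when the arm is fully down. Moves with the arm.
- electrode: The electrode itself, which must not be touched. Its frame is the arm's: origin on the post's axis (60 mm below the bench when fully down), x pointing from electrode to post.
- cheek_left: Grey side plate on the arm's -y side, 160 x 5 x 20 mm, heights 209 to 229 mm at the start. Its frame is the arm's, as for the electrode. Pushing on it makes the swing angle smaller.
- cheek_right: The same on the arm's +y side. Pushing on it makes the swing angle grow. Fingers may press on only one of the two plates at a time.
- beaker: White plastic beaker, slightly tapered and open, 70 mm across its mouth, 85 mm tall, wall 3 mm, loose. Origin at the centre of its underside. It stands under the circle that the electrode swings on, within about 9 mm.
- dish: White porcelain evaporating dish, open bowl 90 mm across and only 40 mm high, loose; not to be moved. Origin at the centre of its underside. Also under the electrode's circle.
- jar: White closed screw-cap jar, 58 mm across, 82 mm tall, loose; not to be moved. Origin at the centre of its underside. Also under the electrode's circle. Which of beaker, dish and jar stands where varies.
- flask: Amber bottle with black cap, 48 mm across, 120 mm tall, loose, beyond the post; not to be moved. Origin at the centre of its underside.
Mind the look-alikes: they are no part of the job. Leave any purple, red or yellow look-alike of the beaker alone.

How it is judged:
By the outcome, as a careful person would: the job done as asked, in the order asked, and still so for the second after the job is handed in, with the robot touching nothing.
It also fails if it takes over 45 s, if anything falls off the work surface, if the arm or the gripper's body presses on something with over 40 N, if the wrist force passes 120 N, or if a joint passes its speed limit or range.

## Robot

A 6-joint arm with a two-finger parallel gripper is mounted at the origin on the work surface. World frame = base frame: x ahead of the robot, y to its left, z up, the work surface at z = 0. Lengths are in m, angles in rad, forces in N, time in s.
With the tool pointing down it reaches from about 0.25 to 0.775 m from the base axis. Payload 4 kg.
Tool frame: the origin (TCP) lies on the centre line of the jaws, within the pads' length; the fingertips stand robot.tips_ahead ahead of it and the grasp point (between the pads) lies 8 mm behind it (robot.tips_ahead is the distance from the TCP to the fingertips, in m); z points along the fingers, y is the line along which they close (so a half turn about z gives the same grasp; the last joint's range is limited). The gripper opens to 94 mm and grips with 3 to 60 N. Pads are 16 mm wide; open, the fingers measure 119 mm over their backs; the gripper's body (75 mm by 177 mm) begins 78 mm behind the grasp point.
Start: joints at [-1.294, 0.087, 1.371, -0, 1.684, -0.103], TCP at [0.204, -0.511, 0.217] pointing down, gripper open.
Joint ranges: [-3.1, 3.1], [-0.76, 2.03], [0.27, 2.55], [-1.08, 4.22], [0.17, 2.65], [-2.57, 2.57]. Speed limits (rad/s): [2.79, 2.79, 3.14, 3.14, 3.14, 3.14].

## Interface

Orientations are given as [roll, pitch, yaw] about the fixed x, y, z axes, in that order (R = Rz(yaw) Ry(pitch) Rx(roll)).
In Python, from bench import robot, snapshot, close_job, spotter gives the robot as it stands. The module is installed in compiled form; this text tells all that it offers.
- The arm moves only by the tool servo_tool, never from a script. Its argument "commands" is one flat list of numbers, 7 for each row, row after row: the shift along the tool's x, y, z in m, then the turn, a rotation vector about the tool's x, y, z in degrees, then the finger opening in m, from 0 to 0.094. In form: [x, y, z, ax, ay, az, grip, x, y, z, ax, ay, az, grip, ...]. A call has 1 to 10 rows; each row is the pose to reach, as a shift and turn from the pose commanded when the call began, along the tool's axes at that moment; what a row does not reach only later rows make up. A row lasts 1/8 s, in which the tool goes at most 62.5 mm and 10.7 degrees, less where a joint would pass 70% of its speed; a pose out of reach is approached as far as the arm can. A call with a gripper value outside its range is refused whole. The fingers move at their own pace and stop on an object; the grip force is fixed at half the most. Time passes only in rows, so rows that repeat a pose let the fingers close. It gives the time, the measured TCP pose, the force, the opening and the grip force at its end, in the units of the state.
- robot.get_obs(): the state, without advancing time (a new reading comes with each control period).
- snapshot(name): name is "side" or "top"; returns a dict with "img" (480x640x3 uint8, blue, green, red), "camera_matrix" (3x3 intrinsics, pixels), "k1" (the pictures are not rectified: a ray, as slopes to the right and down, at radius r is drawn at 1 + k1 r^2 times it, then the intrinsics apply), "extrinsics" (4x4, takes a point from camera to world coordinates). Camera axes: x right, y down, z forward; pixel columns grow to the right and rows downward; lengths in m; the calibration is good to about 2 mm. A picture is of the moment at which its call begins. There is no depth.
- close_job(): hands the job in; it is judged then, once.
Trained networks look in a picture, given as the dict that the camera call returned (one of the last four; its "shot" number tells which), for a name from the list of things; names that differ only in an ending like _2 or _b are one class to them, and where a whole thing is asked for, a point or a joint stands for the part that bears it (a point fixed in the world has none). Each returns a list of dicts, best first, with "conf" (0 to 1); they miss things now and then, are a little off and sometimes report something else, mostly with a low value. They report only what shows in the picture. A call takes as long as a camera call. They do not tell look-alikes from the thing itself.
- spotter.trace(name, picture): "region" (480x640 bool, what is visible of it) and "box" ([left, top, width, height] in pixels, round what is visible of it).
The state is a dict: "time": time; "joint_positions": joint angles; "qvel": joint speeds; "joint_torque": joint torques, N m; "tool_pos": TCP position; "ee_rot": TCP orientation; "wrist_force": force on the tool from outside, world axes, zero at the start; "wrist_torque": the same for the moment, N m; "width": finger opening in m; "finger_force": force on a finger pad.
Only numpy, scipy, OpenCV 4.12 (cv2) and the standard library are available. Lean on these libraries where they do the work, as an engineer would, in place of code of your own. Each camera call takes 0.05 s, during which the arm holds its last target. There are 200 camera calls.

## Working session

There is one attempt and no reset: what is moved stays moved. The work goes in short steps, Python scripts to look and compute and a tool call to move; the robot and the scene stay as the last step left them, time stands still between calls to the robot, and variables do not carry over. Pictures are saved under pics/ and viewed, at most 10 in all, crops included, and the job is handed in when it is done.

Besides the shell and the picture viewer there is one more tool, called after "Emit:" as name(argument=value, ...) on one line, values as JSON. servo_tool: Moves the arm, as the interface text tells. Its arguments: {"type":"object","properties":{"commands":{"type":"array","items":{"type":"number"}}},"required":["commands"]}

```bash
mkdir -p pics
python3 - <<'E'
from bench import robot, snapshot, spotter
import cv2
print(robot.tips_ahead, robot.get_obs())
for n in("side","top"):
    s=snapshot(n); cv2.imwrite(f"pics/{n}0.png",s["img"]); print(n,s["camera_matrix"].tolist(),s["k1"],s["extrinsics"].round(4).tolist())
    for k in("beaker","dish","jar","flask","stand","pad","electrode"):
        for d in spotter.trace(k,s)[:3]: print(k,round(d["conf"],2),d["box"])
E
```

```text
0.011 {'time': 0.0, 'joint_positions': array([-1.29406036e+00,  8.79392876e-02,  1.37222536e+00,  2.27991775e-05,
        1.68355750e+00, -1.03100614e-01]), 'qvel': array([-0.00038856, -0.00040692,  0.00051772,  0.00017634, -0.0015502 ,
        0.00066161]), 'joint_torque': array([ 7.13307436e-04, -3.40187573e+01, -3.02421248e+01,  7.18921563e-02,
        3.30881635e-02, -1.48665413e-04]), 'tool_pos': array([ 0.20378709, -0.510311  ,  0.21532737]), 'ee_rot': array([-3.13947679e+00, -2.41703310e-04,  3.79838864e-01]), 'wrist_force': array([ 0.46284393, -0.41348377, -0.20866705]), 'wrist_torque': array([0.00523596, 0.0002573 , 0.00561244]), 'finger_force': 0.0, 'width': 0.09387741561450771}
side [[473.03876648603847, 0.0, 316.5524543667776], [0.0, 473.03876648603847, 245.66915263948246], [0.0, 0.0, 1.0]] 0.023538169516268425 [[-0.687, -0.4614, 0.5614, 0.1254], [-0.7265, 0.4515, -0.518, 0.4657], [-0.0145, -0.7637, -0.6454, 0.669], [0.0, 0.0, 0.0, 1.0]]
beaker 0.78 [249.8, 280.5, 39.2, 55.4]
beaker 0.76 [348.9, 289.2, 39.3, 61.2]
beaker 0.71 [306.2, 346.2, 49.4, 70.5]
dish 0.87 [394.4, 2
[... 227 characters left out ...]
7, 116.1, 63.7]
pad 0.58 [431.1, 201.3, 9.2, 34.7]
electrode 0.79 [428.3, 198.5, 10.2, 37.2]
electrode 0.6 [350.1, 290.5, 36.7, 62.3]
top [[521.1544339145202, 0.0, 319.49609162411366], [0.0, 521.1544339145202, 241.33745606443023], [0.0, 0.0, 1.0]] -0.12097065743393934 [[0.0238, -0.9845, 0.1735, 0.4121], [-0.9997, -0.0225, 0.0094, 0.0199], [-0.0053, -0.1737, -0.9848, 1.0841], [0.0, 0.0, 0.0, 1.0]]
beaker 0.96 [280.6, 350.1, 37.5, 32.6]
beaker 0.89 [228.2, 307.8, 34.3, 38.6]
beaker 0.74 [297.2, 290.2, 33.3, 36.4]
dish 0.65 [415.0, 247.1, 42.4, 36.6]
jar 0.77 [366.1, 298.6, 31.9, 31.5]
jar 0.56 [294.6, 287.9, 33.1, 40.0]
stand 0.94 [319.0, 200.1, 127.5, 98.0]
pad 0.57 [349.2, 201.3, 94.9, 98.8]
```

View pics/side0.png

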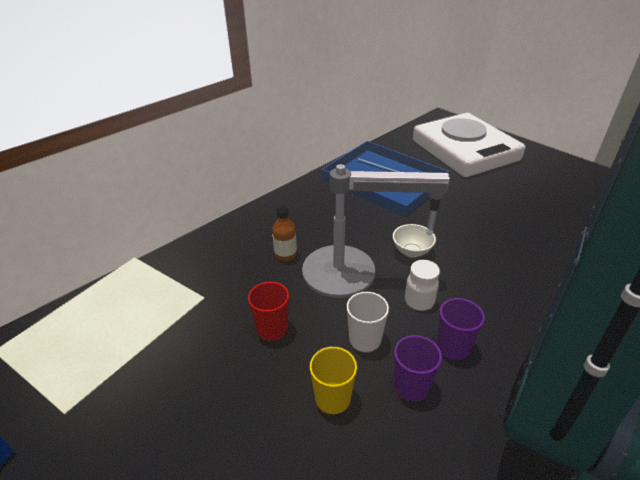

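View pics/top0.png

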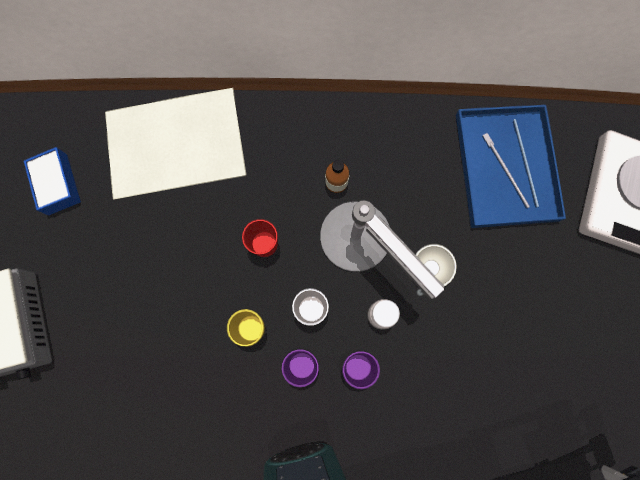

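Candidates for "beaker", in the top view: white open cup (310,307), red (260,238), yellow (246,328), purple (300,368) and (361,370), closed jar (384,314), dish (435,265). I choose the white open cup, which is at (367,322) in the side view. I'll check it in a crop and measure.

```bash
cat > h.py <<'E'
import numpy as np, cv2
def proj(s,P):
    T=np.linalg.inv(s["extrinsics"]);p=np.atleast_2d(P)@T[:3,:3].T+T[:3,3]
    u=p[:,:2]/p[:,2:];u=u*(1+s["k1"]*(u**2).sum(1,keepdims=True));K=s["camera_matrix"]
    return u@K[:2,:2].T+K[:2,2]
def ray(s,px,z):
    K=s["camera_matrix"];d=(np.array(px,float)-K[:2,2])/K[0,0];u=d.copy()
    for _ in range(20):u=d/(1+s["k1"]*(u@u))
    E=s["extrinsics"];v=E[:3,:3]@np.r_[u,1];o=E[:3,3]
    return (o+v*(z-o[2])/v[2])[:2]
def ring(c,r,z):
    a=np.linspace(0,2*np.pi,60);return np.c_[c[0]+r*np.cos(a),c[1]+r*np.sin(a),0*a+z]
def sil(s,c,parts):
    h=cv2.convexHull(np.vstack([proj(s,ring(c,r,z)) for r,z in parts]).astype(np.float32))
    m=np.zeros((480,640),np.uint8);cv2.fillPoly(m,[np.round(h*16).astype(np.int32)],1,shift=4);return m>0
def fit(obs,c,parts):  # obs: list of (shot,mask)
    from scipy.optimize import minimize
    f=lambda c:sum((sil(s,c,parts)^m).sum()/m.sum() for s,m in obs)
    r=minimize(f,c,method="Nelder-Mead",options=dict(initial_simplex=[c,c+[.01,0],c+[0,.01]],xatol=2e-4));return r.x,r.fun
E
python3 - <<'E'
from bench import snapshot, spotter
from h import *
S=snapshot("side");T=snapshot("top")
def pick(k,s,px):
    for d in spotter.trace(k,s):
        if d["region"][px[1],px[0]]:return d["region"]
for k,pt,ps,parts in(("beaker",(310,307),(367,330),[(.035,.085),(.028,0)]),("jar",(384,314),(421,290),[(.029,.06),(.029,0),(.024,.082)]),("dish",(445,262),(410,240),[(.045,.04),(.02,0)])):
    t,s=pick(k,T,pt),pick(k,S,ps);c0=ray(T,pt,.06)
    for o in([(T,t)],[(S,s)],[(T,t),(S,s)]):
        if all(m is not None for _,m in o):print(k,fit(o,c0,parts))
print("posttop",ray(T,(364,210),.25),ray(S,(340,168),.25))
print("foot T",ray(T,(356,236),.02),"S",ray(S,(339,270),.02))
cr=np.hstack([cv2.resize(T["img"][180:320,300:460],None,fx=2.5,fy=2.5),cv2.resize(S["img"][150:290,320:480],None,fx=2.5,fy=2.5)])
cr2=np.hstack([cv2.resize(T["img"][270:350,270:350],None,fx=2.5,fy=2.5),cv2.resize(S["img"][280:360,325:405],None,fx=2.5,fy=2.5)])
cr=np.vstack([cr,cv2.copyMakeBorder(cr2,0,0,0,800-cr2.shape[1],cv2.BORDER_CONSTANT)]);cv2.imwrite("pics/c1.png",cr);print(cr.shape)
E
```

```text
beaker (array([0.46098606, 0.04467586]), np.float64(0.05147759771210677))
beaker (array([0.46305517, 0.0431337 ]), np.float64(0.06539235412474849))
beaker (array([0.46110384, 0.04454624]), np.float64(0.12777810811484733))
jar (array([ 0.45268572, -0.10134123]), np.float64(0.040103492884864166))
jar (array([ 0.4555148 , -0.10498573]), np.float64(0.09905316824471959))
jar (array([ 0.45284463, -0.10133075]), np.float64(0.14368965702435343))
dish (array([ 0.55549865, -0.20878493]), np.float64(0.5552238805970149))
dish (array([ 0.55068043, -0.20144435]), np.float64(0.13751263902932254))
dish (array([ 0.55272361, -0.20383182]), np.float64(0.7147719441216566))
posttop [ 0.61307002 -0.04402318] [ 0.61064035 -0.03968655]
foot T [ 0.61261392 -0.04548156] S [ 0.60371449 -0.03553241]
(550, 800, 3)
```

View pics/c1.png

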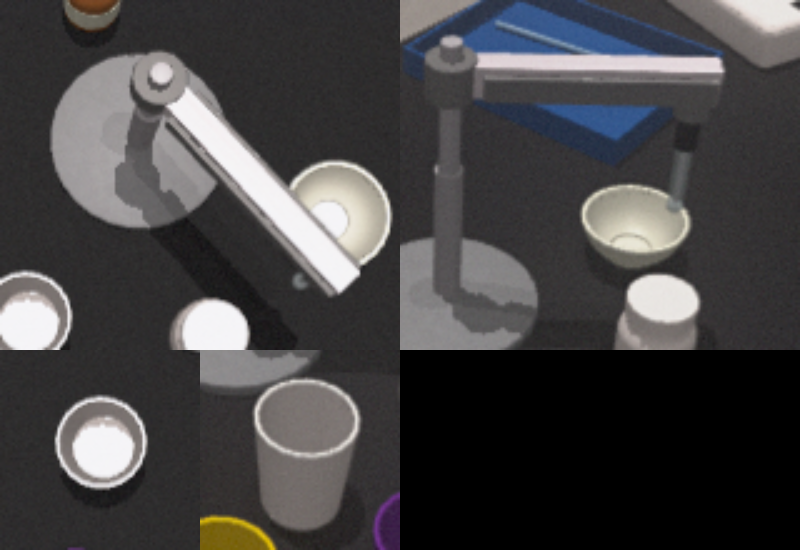

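The crop confirms it: the white, open, tapered cup at top (310,307) / side (367,322) is the beaker. The arm runs from the post cap at top (364,209) to its end at about (438,292), over the dish.

```bash
cat >> h.py <<'E'
POST=np.array([.6125,-.043]);BK=np.array([.4612,.0444])
def row(c0,c1):  # c=(x,y,z,yaw deg) commanded, vertical tool -> tool-axis shift, turn
    y=np.deg2rad(c0[3]);d=np.subtract(c1[:3],c0[:3])
    return [round(v,4) for v in(np.cos(y)*d[0]+np.sin(y)*d[1],np.sin(y)*d[0]-np.cos(y)*d[1],-d[2])]+[0,0,round(c0[3]-c1[3],1),0]
def at(phi,r,off,z):  # off: distance to the clockwise-behind side of arm centreline
    p=np.deg2rad(phi);q=POST+r*np.array([np.cos(p),np.sin(p)])-off*np.array([np.sin(p),-np.cos(p)])
    return [q[0],q[1],z,phi-90]
def arm(s):  # arm direction (deg) from bright bar, top view
    T=s["img"];best=None
    from scipy.optimize import minimize
    g=cv2.GaussianBlur(cv2.cvtColor(T,cv2.COLOR_BGR2GRAY),(3,3),0).astype(np.float32)
    def f(a,z):
        p=np.deg2rad(a);u=np.array([np.cos(p),np.sin(p)]);n=np.array([-u[1],u[0]]);sc=0
        R=np.linspace(.06,.18,40)
        def smp(o):
            P=np.c_[POST+R[:,None]*u+o*n,np.full(40,z)];q=proj(s,P).astype(np.float32)
            return cv2.remap(g,q[:,0].copy(),q[:,1].copy(),1).mean()
        return sum(smp(o) for o in(-.006,-.003,0,.003,.006))-2.5*(smp(.014)+smp(-.014))
    A=np.arange(130,240,.5)
    return lambda z:A[np.argmax([f(a,z) for a in A])]
E
python3 - <<'E'
from bench import snapshot
from h import *
T=snapshot("top");S=snapshot("side")
e=ray(T,(438,292.4),.235);print("end",e,np.linalg.norm(e-POST),np.rad2deg(np.arctan2(*(e-POST)[::-1]))%360)
print("armfit",arm(T)(.235),arm(S)(.235),"post",ray(T,(364,209.2),.25),ray(S,(340.8,166.8),.25))
b=BK-POST;print("beaker",np.linalg.norm(b),np.rad2deg(np.arctan2(b[1],b[0])))
phi=221.;c0=[.204,-.511,.217,np.rad2deg(.3798)]
print(row(c0,[.204,-.511,.30,c0[3]]),row(c0,at(phi,.13,.065,.30)),at(phi,.13,.065,.3))
E
```

```text
end [ 0.48135013 -0.16787478] 0.1810911325630525 223.59597938173613
armfit 223.5 224.5 post [ 0.61442158 -0.04401271] [ 0.61243143 -0.04345921]
beaker 0.17472964831418855 149.9866801583672
[np.float64(0.0), np.float64(0.0), np.float64(-0.083), 0, 0, np.float64(0.0), 0] [np.float64(0.4516), np.float64(-0.179), np.float64(-0.083), 0, 0, np.float64(-109.2), 0] [np.float64(0.5570315914554227), np.float64(-0.1773437964832461), 0.3, 131.0]
```

Emit:
servo_tool(commands=[0,0,-0.083,0,0,0,0,0.1,-0.03,-0.083,0,0,-20,0,0.2,-0.08,-0.083,0,0,-40,0,0.3,-0.12,-0.083,0,0,-60,0,0.457,-0.174,-0.083,0,0,-111.7,0,0.457,-0.174,-0.083,0,0,-111.7,0,0.457,-0.174,-0.083,0,0,-111.7,0,0.457,-0.174,-0.083,0,0,-111.7,0,0.457,-0.174,-0.083,0,0,-111.7,0,0.457,-0.174,-0.083,0,0,-111.7,0])

```text
time: 2.55
tool_pos: [0.566, -0.1766, 0.2984]
ee_rot: [-3.142, -0.001, 2.079]
wrist_force: [-0.6, -0.7, -0.3]
width: 0.0007
finger_force: 0.0
```

Emit:
servo_tool(commands=[0,0,0,0,0,-7,0,0,0,0,0,0,-14.4,0,0,0,0,0,0,-14.4,0,0,0,0.04,0,0,-14.4,0,0,0,0.077,0,0,-14.4,0,0,0,0.077,0,0,-14.4,0])

```text
time: 3.3
tool_pos: [0.5619, -0.1791, 0.2185]
ee_rot: [-3.138, -0.007, 2.317]
wrist_force: [-0.2, 0.1, 0.6]
width: -0.0
finger_force: 0.0
```

```bash
sed -i 's/^POST=.*;BK/POST=np.array([.6135,-.0437]);BK/' h.py
python3 - <<'E'
from bench import snapshot,robot
from h import *
o=robot.get_obs();p=o["tool_pos"];yaw=np.rad2deg(o["ee_rot"][2]);print(p,yaw,o["wrist_force"])
T=snapshot("top");S=snapshot("side");print(arm(T)(.235),arm(S)(.235))
b=BK-POST;print(np.linalg.norm(b),np.rad2deg(np.arctan2(b[1],b[0])))
c0=[*p,yaw]
for r in [at(223.5,.13,.03,.223)]+[at(f,.13,.023,.223) for f in np.arange(223.5,188,-5)]:print([float(v) for v in row(c0,r)])
cv2.imwrite("pics/c2.png",np.vstack([T["img"][150:390,240:560],S["img"][120:360,240:560]]))
E
```

```text
[ 0.5619431  -0.17909902  0.2185282 ] 132.74043399488932 [-0.16538795  0.08072901  0.58145118]
223.0 224.0
0.1759457302693078 149.95218296663455
[0.0327, 0.0002, -0.0045, 0.0, 0.0, -0.8, 0.0]
[0.0397, 0.0001, -0.0045, 0.0, 0.0, -0.8, 0.0]
[0.0511, -0.0016, -0.0045, 0.0, 0.0, 4.2, 0.0]
[0.0626, -0.0022, -0.0045, 0.0, 0.0, 9.2, 0.0]
[0.0741, -0.0019, -0.0045, 0.0, 0.0, 14.2, 0.0]
[0.0856, -0.0006, -0.0045, 0.0, 0.0, 19.2, 0.0]
[0.0969, 0.0018, -0.0045, 0.0, 0.0, 24.2, 0.0]
[0.1079, 0.0051, -0.0045, 0.0, 0.0, 29.2, 0.0]
[0.1186, 0.0093, -0.0045, 0.0, 0.0, 34.2, 0.0]
```

View pics/c2.png

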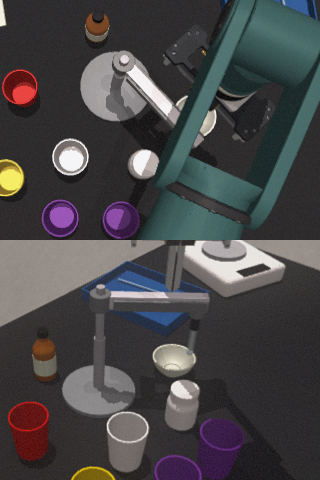

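The crop shows the fingers standing clear behind the arm, at about (175,265) in the lower half. The arm and all the vessels are undisturbed. Next I push.

Emit:
servo_tool(commands=[0.016,0,-0.004,0,0,0,0,0.028,0,-0.004,0,0,-0.8,0,0.034,0,-0.004,0,0,-0.8,0,0.04,0,-0.004,0,0,-0.8,0,0.051,-0.0016,-0.004,0,0,4.2,0,0.0626,-0.0022,-0.004,0,0,9.2,0,0.0741,-0.0019,-0.004,0,0,14.2,0,0.0856,-0.0006,-0.004,0,0,19.2,0,0.0969,0.0018,-0.004,0,0,24.2,0,0.0969,0.0018,-0.004,0,0,24.2,0])

```text
time: 4.65
tool_pos: [0.499, -0.1071, 0.2267]
ee_rot: [3.141, 0.0, 1.898]
wrist_force: [0.1, 0.8, 0.7]
width: 0.0005
finger_force: 0.0
```

Run:
```python
from bench import snapshot,robot
from h import *
o=robot.get_obs();p=o["tool_pos"];yaw=np.rad2deg(o["ee_rot"][2]);print(p,yaw,o["wrist_force"])
T=snapshot("top");S=snapshot("side");print(arm(T)(.235),arm(S)(.235))
c0=[*p,yaw]
for f in np.arange(198.5,150,-5):
  print(f,[float(v) for v in row(c0,at(f,.13,.023,.223))])
cv2.imwrite("pics/c3.png",np.vstack([T["img"][150:390,240:560],S["img"][120:360,240:560]]))
```

```text
[ 0.49895131 -0.10705965  0.22666549] 108.74840545789415 [0.08965987 0.776699   0.70023483]
196.0 197.0
198.5 [0.0007, -0.0013, 0.0037, 0.0, 0.0, 0.2, 0.0]
193.5 [0.0122, -0.0027, 0.0037, 0.0, 0.0, 5.2, 0.0]
188.5 [0.0237, -0.0032, 0.0037, 0.0, 0.0, 10.2, 0.0]
183.5 [0.0352, -0.0026, 0.0037, 0.0, 0.0, 15.2, 0.0]
178.5 [0.0466, -0.0011, 0.0037, 0.0, 0.0, 20.2, 0.0]
173.5 [0.0578, 0.0014, 0.0037, 0.0, 0.0, 25.2, 0.0]
168.5 [0.0688, 0.0049, 0.0037, 0.0, 0.0, 30.2, 0.0]
163.5 [0.0794, 0.0094, 0.0037, 0.0, 0.0, 35.2, 0.0]
158.5 [0.0896, 0.0148, 0.0037, 0.0, 0.0, 40.2, 0.0]
153.5 [0.0993, 0.021, 0.0037, 0.0, 0.0, 45.2, 0.0]
```

View pics/c3.png

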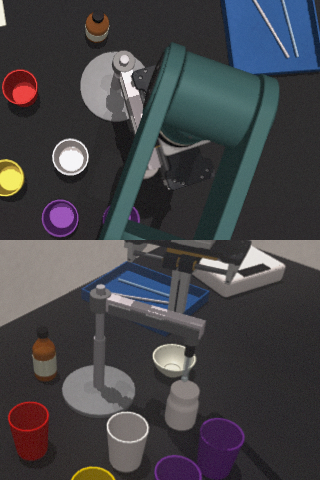

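The crop shows the arm swung over the jar with the fingers touching its far side only. I continue.

Emit:
servo_tool(commands=[0.0122,-0.0027,0.002,0,0,5.2,0,0.0237,-0.0032,0.003,0,0,10.2,0,0.0352,-0.0026,0.003,0,0,15.2,0,0.0466,-0.0011,0.003,0,0,20.2,0,0.0578,0.0014,0.003,0,0,25.2,0,0.0688,0.0049,0.003,0,0,30.2,0,0.0794,0.0094,0.003,0,0,35.2,0,0.0794,0.0094,0.003,0,0,35.2,0])

```text
time: 5.75
tool_pos: [0.4829, -0.0292, 0.2233]
ee_rot: [-3.141, 0.0, 1.284]
wrist_force: [-1.0, -0.3, 0.2]
width: 0.0007
finger_force: 0.0
```

Run:
```python
from bench import snapshot,robot
from h import *
o=robot.get_obs();p=o["tool_pos"];yaw=np.rad2deg(o["ee_rot"][2]);print(p,yaw,o["wrist_force"])
T=snapshot("top");S=snapshot("side");print(arm(T)(.235),arm(S)(.235))
c0=[*p,yaw]
for f in np.arange(163.5,148,-2):
  print(f,[float(v) for v in row(c0,at(f,.13,.023,.223))])
cv2.imwrite("pics/c4.png",np.vstack([T["img"][150:390,240:560],S["img"][120:360,240:560]]))
```

```text
[ 0.48290473 -0.02916218  0.22331458] 73.5899172614672 [-0.95917489 -0.31232462  0.18039608]
146.0 161.0
163.5 [0.0002, -0.0007, 0.0003, 0.0, 0.0, 0.1, 0.0]
161.5 [0.0047, -0.0014, 0.0003, 0.0, 0.0, 2.1, 0.0]
159.5 [0.0093, -0.0019, 0.0003, 0.0, 0.0, 4.1, 0.0]
157.5 [0.0139, -0.0023, 0.0003, 0.0, 0.0, 6.1, 0.0]
155.5 [0.0185, -0.0026, 0.0003, 0.0, 0.0, 8.1, 0.0]
153.5 [0.0231, -0.0026, 0.0003, 0.0, 0.0, 10.1, 0.0]
151.5 [0.0277, -0.0026, 0.0003, 0.0, 0.0, 12.1, 0.0]
149.5 [0.0323, -0.0023, 0.0003, 0.0, 0.0, 14.1, 0.0]
```

View pics/c4.png

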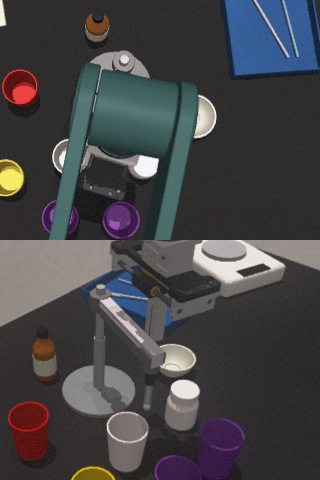

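The side crop shows the arm near 161°, still short of the beaker. The top view of the arm is blocked by the robot, so I push the last degrees slowly, back off, lift and measure.

Emit:
servo_tool(commands=[0.0047,-0.0014,0,0,0,2.1,0,0.0093,-0.0019,0,0,0,4.1,0,0.0139,-0.0023,0,0,0,6.1,0,0.0185,-0.0026,0,0,0,8.1,0,0.0225,-0.0026,0,0,0,9.8,0,0.025,-0.0026,0,0,0,10.8,0,0.025,-0.0026,0,0,0,10.8,0,-0.0145,-0.0096,0,0,0,10.8,0,-0.0145,-0.0096,0,0,0,10.8,0,-0.0145,-0.0096,-0.06,0,0,10.8,0])

```text
time: 7.1
tool_pos: [0.4653, -0.0394, 0.2757]
ee_rot: [-3.124, 0.004, 1.093]
wrist_force: [1.4, -0.5, -0.5]
width: 0.0006
finger_force: 0.0
```

Emit:
servo_tool(commands=[-0.06,0,-0.04,0,0,0,0,-0.12,0,-0.04,0,0,0,0,-0.17,0,-0.04,0,0,0,0,-0.17,0,-0.04,0,0,0,0])

```text
time: 7.6
tool_pos: [0.3904, -0.1937, 0.3237]
ee_rot: [3.141, -0.0, 1.088]
wrist_force: [0.8, 0.5, 0.2]
width: 0.0004
finger_force: 0.0
```

Run:
```python
from bench import snapshot,robot
from h import *
o=robot.get_obs();p=o["tool_pos"];yaw=np.rad2deg(o["ee_rot"][2]);print(p,yaw,o["wrist_force"])
T=snapshot("top");S=snapshot("side");print(arm(T)(.235),arm(S)(.235))
cv2.imwrite("pics/c5.png",np.vstack([T["img"][150:390,240:560],S["img"][120:360,240:560]]))
```

```text
[ 0.39041536 -0.19372204  0.32365135] 62.31813411727889 [0.77793288 0.51676306 0.21792426]
152.5 152.5
```

View pics/c5.png

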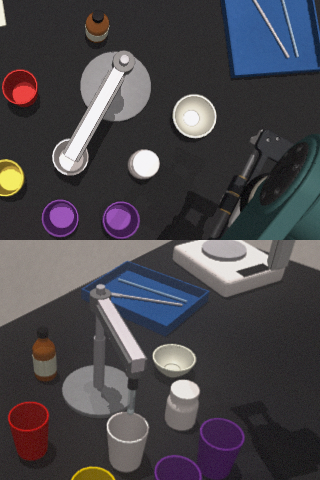

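The arm reads 152.5° in both views and the beaker bears 150.0°. The electrode is over the mouth but about 7 mm short, so I nudge it again from the same side.

Run:
```python
from bench import robot
from h import *
o=robot.get_obs();p=o["tool_pos"];c0=[*p,np.rad2deg(o["ee_rot"][2])]
for f,off,z in((152.5,.07,.30),(152.5,.07,.223),(152.5,.03,.223),(152.5,.024,.223),(151.2,.023,.223),(150.1,.023,.223),(150.1,.065,.223),(150.1,.065,.29)):print([float(v) for v in row(c0,at(f,.13,off,z))])
```

```text
[0.1633, -0.001, 0.0235, 0.0, 0.0, 0.1, 0.0]
[0.1633, -0.001, 0.1005, 0.0, 0.0, 0.1, 0.0]
[0.2033, -0.0009, 0.1005, 0.0, 0.0, 0.1, 0.0]
[0.2093, -0.0009, 0.1005, 0.0, 0.0, 0.1, 0.0]
[0.2132, -0.0014, 0.1005, 0.0, 0.0, 1.4, 0.0]
[0.2157, -0.0017, 0.1005, 0.0, 0.0, 2.5, 0.0]
[0.1738, -0.0036, 0.1005, 0.0, 0.0, 2.5, 0.0]
[0.1738, -0.0036, 0.0335, 0.0, 0.0, 2.5, 0.0]
```

Emit:
servo_tool(commands=[0.06,0,0.01,0,0,0,0,0.12,0,0.0235,0,0,0,0,0.1633,-0.001,0.05,0,0,0.1,0,0.1633,-0.001,0.1,0,0,0.1,0,0.1633,-0.001,0.1,0,0,0.1,0,0.19,-0.001,0.1,0,0,0.1,0,0.2033,-0.001,0.1,0,0,0.1,0,0.2085,-0.001,0.1,0,0,0.1,0,0.2085,-0.001,0.1,0,0,0.1,0])

```text
time: 8.82
tool_pos: [0.4867, -0.0059, 0.2244]
ee_rot: [3.14, -0.0, 1.092]
wrist_force: [0.0, -0.1, 0.5]
width: 0.0003
finger_force: 0.0
```

Run:
```python
from bench import robot,snapshot
from h import *
o=robot.get_obs();p=o["tool_pos"];c0=[*p,np.rad2deg(o["ee_rot"][2])];print(c0,o["wrist_force"],arm(snapshot("side"))(.235))
for f,off,z in((152.5,.023,.223),(151.2,.023,.223),(150.1,.023,.223),(150.1,.065,.223)):print([float(v) for v in row(c0,at(f,.13,off,z))])
```

```text
[np.float64(0.4866516559714456), np.float64(-0.005872133161142484), np.float64(0.22439908201595468), np.float64(62.56547458510813)] [ 0.04278794 -0.08852294  0.53193801] 151.0
[0.002, -0.0, 0.0014, 0.0, 0.0, 0.1, 0.0]
[0.005, -0.0005, 0.0014, 0.0, 0.0, 1.4, 0.0]
[0.0075, -0.0009, 0.0014, 0.0, 0.0, 2.5, 0.0]
[-0.0345, -0.0027, 0.0014, 0.0, 0.0, 2.5, 0.0]
```

Emit:
servo_tool(commands=[0.002,0,0,0,0,0.5,0,0.004,-0.0005,0,0,0,1.4,0,0.006,-0.0009,0,0,0,2.3,0,0.006,-0.0009,0,0,0,2.3,0,-0.0345,-0.0027,0,0,0,2.3,0,-0.0345,-0.0027,0,0,0,2.3,0,-0.0345,-0.0027,-0.06,0,0,2.3,0,-0.0345,-0.0027,-0.09,0,0,2.3,0,-0.09,-0.0027,-0.09,0,0,2.3,0,-0.15,-0.0027,-0.09,0,0,2.3,0])

```text
time: 10.12
tool_pos: [0.4151, -0.1376, 0.314]
ee_rot: [3.14, -0.001, 1.055]
wrist_force: [0.7, -0.4, -0.2]
width: 0.0006
finger_force: 0.0
```

Emit:
servo_tool(commands=[-0.05,0,0,0,0,0,0,-0.05,0,0,0,0,0,0])

```text
time: 10.38
tool_pos: [0.3892, -0.1827, 0.3135]
ee_rot: [3.141, -0.0, 1.046]
wrist_force: [0.3, 0.7, -0.2]
width: 0.0004
finger_force: 0.0
```

Run:
```python
from bench import snapshot,robot,spotter
from h import *
o=robot.get_obs();p=o["tool_pos"];yaw=np.rad2deg(o["ee_rot"][2]);print(p,yaw,o["wrist_force"])
T=snapshot("top");S=snapshot("side");a=[arm(T)(.235),arm(S)(.235)];print(a)
for s,px in((S,(367,330)),(T,(310,317))):
  for d in spotter.trace("beaker",s):
    if d["region"][px[1],px[0]]:print("beaker",fit([(s,d["region"])],BK,[(.035,.085),(.028,0)]))
f=np.mean(a);c0=[*p,yaw]
for r,z in((.14,.30),(.14,.255),(.14,.247),(.14,.187),(.14,.183)):print([float(v) for v in row(c0,at(f,r,0,z))])
q=np.deg2rad(f);tip=[*(POST+.17*np.array([np.cos(q),np.sin(q)])),.105];print(tip,proj(S,tip))
cv2.imwrite("pics/c6.png",np.hstack([cv2.resize(T["img"][200:340,280:400],None,fx=3.3,fy=3.3),cv2.resize(S["img"][220:360,320:440],None,fx=3.3,fy=3.3)]))
```

```text
[ 0.38916151 -0.18274795  0.31347486] 59.95170686056048 [ 0.27913398  0.72520901 -0.17137588]
[np.float64(149.0), np.float64(150.5)]
beaker (array([0.46323583, 0.04255353]), np.float64(0.08704557091653865))
beaker (array([0.46056802, 0.04471954]), np.float64(0.5645390070921986))
[0.2332, -0.0154, 0.0135, 0.0, 0.0, 0.2, 0.0]
[0.2332, -0.0154, 0.0585, 0.0, 0.0, 0.2, 0.0]
[0.2332, -0.0154, 0.0665, 0.0, 0.0, 0.2, 0.0]
[0.2332, -0.0154, 0.1265, 0.0, 0.0, 0.2, 0.0]
[0.2332, -0.0154, 0.1305, 0.0, 0.0, 0.2, 0.0]
[np.float64(0.4666479641152528), np.float64(0.04194157609773949), 0.105] [[366.36524947 295.74302854]]
```

View pics/c6.png

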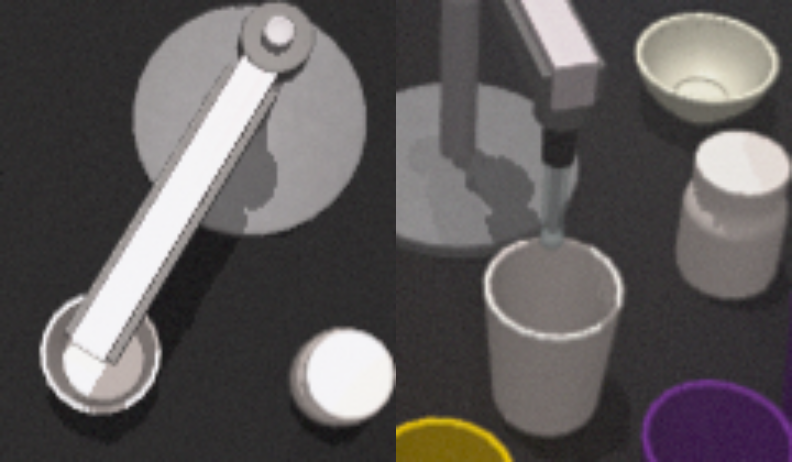

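The crop shows the electrode centred over the white beaker's mouth, with the beaker unmoved. Now I go above the arm and press its top straight down.

Emit:
servo_tool(commands=[0.06,-0.004,0.0,0,0,0,0,0.12,-0.008,0.0,0,0,0,0,0.18,-0.012,0.005,0,0,0.2,0,0.233,-0.0154,0.0135,0,0,0.2,0,0.233,-0.0154,0.0135,0,0,0.2,0,0.233,-0.0154,0.045,0,0,0.2,0,0.233,-0.0154,0.06,0,0,0.2,0,0.233,-0.0154,0.06,0,0,0.2,0])

```text
time: 11.58
tool_pos: [0.4913, 0.0288, 0.2523]
ee_rot: [-3.139, 0.001, 1.048]
wrist_force: [-0.0, -0.1, 0.4]
width: 0.0001
finger_force: 0.0
```

Run:
```python
from bench import robot
from h import *
o=robot.get_obs();p=o["tool_pos"];c0=[*p,np.rad2deg(o["ee_rot"][2])];print(c0,o["wrist_force"])
print([float(v) for v in row(c0,at(149.8,.14,0,.246))])
```

```text
[np.float64(0.4913031725081174), np.float64(0.028758551460364552), np.float64(0.2523069139657443), np.float64(60.04212491032327)] [-0.04702805 -0.08247663  0.37277589]
[-0.0012, 0.0021, 0.0063, 0.0, 0.0, 0.2, 0.0]
```

Emit:
servo_tool(commands=[-0.001,0.001,0.004,0,0,0,0,-0.001,0.001,0.01,0,0,0,0,-0.001,0.001,0.018,0,0,0,0,-0.001,0.001,0.026,0,0,0,0,-0.001,0.001,0.034,0,0,0,0,-0.001,0.001,0.042,0,0,0,0,-0.001,0.001,0.05,0,0,0,0,-0.001,0.001,0.057,0,0,0,0,-0.001,0.001,0.062,0,0,0,0,-0.001,0.001,0.062,0,0,0,0])

```text
time: 12.82
tool_pos: [0.4914, 0.028, 0.1902]
ee_rot: [-3.138, 0.001, 1.048]
wrist_force: [1.1, 0.2, 1.2]
width: 0.0003
finger_force: 0.4
```

Emit:
servo_tool(commands=[0,0,0.002,0,0,0,0,0,0,0.004,0,0,0,0,0,0,0.006,0,0,0,0,0,0,0.006,0,0,0,0])

```text
time: 13.32
tool_pos: [0.4916, 0.0283, 0.1861]
ee_rot: [-3.14, -0.0, 1.049]
wrist_force: [-3.6, 1.1, 6.5]
width: 0.0004
finger_force: 3.4
```

Emit:
servo_tool(commands=[0,0,0.002,0,0,0,0,0,0,0.003,0,0,0,0,0,0,0.003,0,0,0,0])

```text
time: 13.7
tool_pos: [0.492, 0.0289, 0.186]
ee_rot: [-3.142, -0.003, 1.049]
wrist_force: [-6.5, 3.5, 15.7]
width: 0.0006
finger_force: 7.9
```

The arm is on its lower stop: z stays at 0.186 while the force rises to 16 N. I lift straight up, retreat and check.

Emit:
servo_tool(commands=[0,0,-0.005,0,0,0,0,0,0,-0.04,0,0,0,0,0,0,-0.09,0,0,0,0,0,0,-0.13,0,0,0,0,-0.06,0,-0.13,0,0,0,0,-0.12,0,-0.13,0,0,0,0,-0.18,0,-0.13,0,0,0,0,-0.23,0,-0.13,0,0,0,0,-0.23,0,-0.13,0,0,0,0])

```text
time: 14.82
tool_pos: [0.3763, -0.1741, 0.3115]
ee_rot: [-3.14, 0.001, 1.042]
wrist_force: [0.3, 0.5, 0.7]
width: 0.0007
finger_force: 0.0
```

Run:
```python
from bench import snapshot,robot,spotter
from h import *
o=robot.get_obs();print(o["tool_pos"],o["wrist_force"],o["time"])
T=snapshot("top");S=snapshot("side");print(arm(T)(.175),arm(S)(.175))
cv2.imwrite("pics/c7.png",np.hstack([cv2.resize(T["img"][200:340,280:400],None,fx=3.3,fy=3.3),cv2.resize(S["img"][220:360,320:440],None,fx=3.3,fy=3.3)]))
```

```text
[ 0.3763023  -0.17413748  0.31149815] [0.30625612 0.45022809 0.67357271] 14.825
149.0 150.0
```

View pics/c7.png

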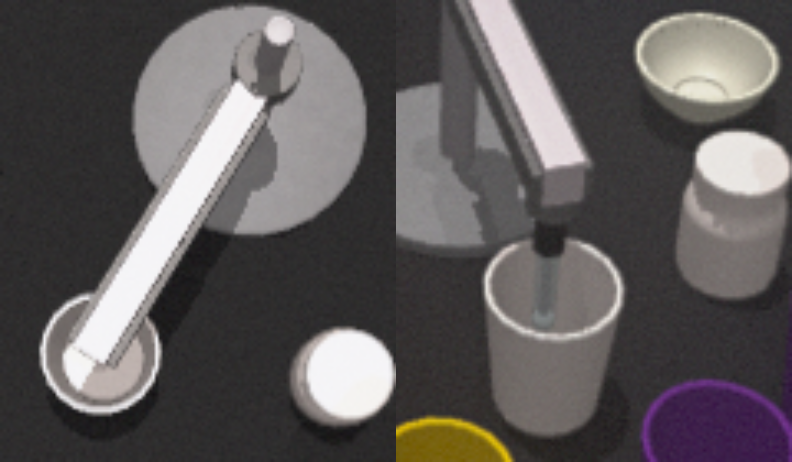

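The picture shows the arm fully down with the electrode's tip inside the beaker, clear of the walls. Nothing else has moved and the robot is clear.

```bash
python3 -c "
from bench import close_job;print(close_job())"
```

```text
the job is handed in; nothing more can be done
None
```

The job is handed in: the electrode hangs inside the white beaker, clear of its walls, the stand's arm is on its lower stop, and in the last pictures the beaker and jar stand unmoved, the dish looks undisturbed, the bottle was out of frame, and the robot is clear.

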